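# Return the balance weights to their nests

### The arm

A 6-joint arm with a two-finger parallel gripper is mounted at the origin on a cart in front of the work surface, level with it; the furniture and walls round the work are solid. World frame = base frame: x ahead of the robot, y to its left, z up, the work surface at z = 0. Lengths are in mm, angles in rad, forces in N, time in s.
With the tool pointing down it reaches from about 275 to 750 mm from the base axis. Payload 10.2 kg.
Tool frame: the origin (TCP) lies on the front face of the gripper's body, between the roots of the fingers; the fingertips stand 73 mm ahead of it and the grasp point (between the pads) lies ctrl.grip_depth ahead of it (ctrl.grip_depth is the distance from the TCP to the grasp point, in mm); z points along the fingers, y is the direction in which the jaws open and shut (so a half turn about z gives the same grasp; the last joint's range is limited). The gripper opens to 85 mm and grips with 20 to 120 N. Pads are 22 mm wide; open, the fingers measure 114 mm over their backs; the gripper's body (76 mm by 85 mm) begins 54 mm behind the grasp point. The pads swing forward as they close: fully open they stand 13 mm farther back than shut.
Start: joints at [0.909, 0.313, 1.498, -0, 1.331, -0.223], TCP at [223.061, 475.263, 303.894] pointing down, gripper open.
Joint ranges: [-2.94, 2.94], [-0.97, 2.17], [0.19, 2.56], [-1.23, 4.37], [0.02, 3.11], [-2.88, 2.88]. Speed limits (rad/s): [2.39, 2.39, 3.01, 3.14, 3.14, 3.14].

### API

Orientations are given as a unit quaternion [w, x, y, z].
In Python, from rig import readout, capture, ctrl, nets gives the robot as it stands. The module is installed in compiled form; this text tells all that it offers.
- The arm moves only by the tool apply_moves, never from a script. Its argument "targets" is a list of rows, each a list of 4 numbers: the shift along the tool's x, y, z in cm, then the turn about the tool's z in degrees. A call has 1 to 8 rows; each row shifts and turns the commanded pose from where the row before left it, along the tool's axes as they then stand; what a row does not reach is not made up. A row lasts 1/10 s, in which the tool goes at most 50 mm and 8.59 degrees, less where a joint would pass 70% of its speed; a pose out of reach is approached as far as the arm can. A call with a gripper value outside its range is refused whole. "grip" is the finger opening in cm, from 0 to 8.54, set as the call begins (left out, the last holds). The fingers move at their own pace and stop on an object; "force" is the grip in N (left out, the last holds). Time passes only in rows, so rows that do not move let the fingers close. It gives the time, the measured TCP pose, the force and the opening at its end, in the units of the state.
- readout.sense(): the state, without advancing time (a new reading comes with each control period).
- capture(name): name is "scene" or "top" or "wrist"; returns a dict with "img" (400x640x3 uint8, red, green, blue), "fov_y" (degrees; the focal length in pixels is half the picture's height over the tangent of half this angle, whatever the lens; pixels are square), "cx", "cy" (the principal point, pixels), "D" ([k1, k2, p1, p2, k3] as OpenCV has them; the pictures are not rectified), "eye" and "rotation" of the camera in the world. Camera axes: x right, y down, z forward; pixel columns grow to the right and rows downward; lengths in mm; the calibration is good to about 2 mm. A picture is of the moment at which its call begins. There is no depth.
- ctrl.finish_job(): hands the job in, once; it reports no verdict.
Trained networks look in the newest picture that a camera, given by its name, has taken for a name from the list of things; names that differ only in an ending like _2 or _b are one class to them, and where a whole thing is asked for, a point or a joint stands for the part that bears it (a point fixed in the world has none). Each returns a list of dicts, best first, with "score" (0 to 1); they miss things now and then, are a little off and sometimes report something else, mostly with a low value. They report only what shows in the picture. A call takes as long as a camera call.
- nets.boxes_of(camera, target): "location" ([column, row] as shares, 0 to 1, of the picture: columns of its width, rows of its height, amid what is visible of it).
The state is a dict: "time_s": time; "joints": joint angles; "dq": joint speeds; "tau": joint torques, N m; "eef_pos": TCP position; "ee_rot": TCP orientation; "force": force on the tool from outside, world axes, zero at the start; "wrist_torque": the same for the moment, N m; "grip_width": opening from 0.0 (shut) to 1.0 (fully open).
Only numpy, scipy, OpenCV 4.12 (cv2) and the standard library are available. Lean on these libraries where they do the work, as an engineer would, in place of code of your own. Each camera call takes 0.05 s, during which the arm holds its last target.

### The job

The balance check is done: put the four brass knob weights away, each standing upright on the floor of the round aluminium nest of its own size, the smallest weight in the smallest nest and so on up to the largest in the largest. Leave the sample vials that stand among them where they are.

Things in the scene. Friction and masses are not known exactly. Their poses are not given: they have to be found in the camera images.
- weight_1: Loose round brass knob weight, the smallest of four: straight cylindrical body 22 mm in diameter from the underside up to about 21 mm, then a shoulder, a thin neck and a small knob, 36 mm high in all; about 0.08 kg. Stands upright on the bench. Origin: centre of its underside; z up its axis. Grip it round the straight body, from above.
- weight_2: Loose round brass knob weight, the second smallest of four: straight cylindrical body 31 mm in diameter from the underside up to about 24 mm, then a shoulder, a thin neck and a small knob, 47 mm high in all; about 0.2 kg. Stands upright on the bench. Origin: centre of its underside; z up its axis. Grip it round the straight body, from above.
- weight_3: Loose round brass knob weight, the second largest of four: straight cylindrical body 40 mm in diameter from the underside up to about 33 mm, then a shoulder, a thin neck and a small knob, 57 mm high in all; about 0.4 kg. Stands upright on the bench. Origin: centre of its underside; z up its axis. Grip it round the straight body, from above.
- weight_4: Loose round brass knob weight, the largest of four: straight cylindrical body 49 mm in diameter from the underside up to about 38 mm, then a shoulder, a thin neck and a small knob, 66 mm high in all; about 0.65 kg. Stands upright on the bench. Origin: centre of its underside; z up its axis. Grip it round the straight body, from above.
- nest_1: Fixed round aluminium nest (shallow open cup with a dark floor), the smallest of four, for the 22 mm weight: 40 mm inside diameter, 48 mm outside; its floor is 3 mm and its rim 8 mm above the bench. Origin: centre of its underside, on the bench; z up.
- nest_2: Fixed round aluminium nest (shallow open cup with a dark floor), the second smallest of four, for the 31 mm weight: 49 mm inside diameter, 57 mm outside; its floor is 3 mm and its rim 8 mm above the bench. Origin: centre of its underside, on the bench; z up.
- nest_3: Fixed round aluminium nest (shallow open cup with a dark floor), the second largest of four, for the 40 mm weight: 58 mm inside diameter, 66 mm outside; its floor is 3 mm and its rim 8 mm above the bench. Origin: centre of its underside, on the bench; z up.
- nest_4: Fixed round aluminium nest (shallow open cup with a dark floor), the largest of four, for the 49 mm weight: 67 mm inside diameter, 75 mm outside; its floor is 3 mm and its rim 8 mm above the bench. Origin: centre of its underside, on the bench; z up.
- vial_blue: Loose sample vial with a blue cap, standing upright, 28 mm in diameter, 66 mm high, light. Origin: centre of its underside; z up. It stands among the weights and nests (other vials at the back, by the oil bottle, are of no concern). A bystander: not to be moved or knocked over.
- vial_black: Loose sample vial with a black cap, standing upright, 28 mm in diameter, 66 mm high, light. Origin: centre of its underside; z up. It stands among the weights and nests (other vials at the back, by the oil bottle, are of no concern). A bystander: not to be moved or knocked over.

How it is judged (in metres and radians):
At the end, for the whole second after the job is handed in: Each weight stands upright (within 0.1 rad), released and at rest, flat on the floor of the nest of its own size rank, its axis within 11 mm of the nest's (anywhere inside the rim will do); both vials still stand within 25 mm of where they were (horizontal distance between weight_1 and nest_1 below 0.011 m and z of weight_1 in the frame of nest_1 between 0 and 0.006 m and angle between each of weight_1, weight_2, weight_3, weight_4's own z axis and vertical below 0.1 rad and linear speed of each of weight_1, weight_2, weight_3, weight_4 below 0.02 m/s and angular speed of each of weight_1, weight_2, weight_3, weight_4 below 0.2 rad/s and horizontal distance between weight_2 and nest_2 below 0.011 m and z of weight_2 in the frame of nest_2 between 0 and 0.006 m and horizontal distance between weight_3 and nest_3 below 0.011 m and z of weight_3 in the frame of nest_3 between 0 and 0.006 m and horizontal distance between weight_4 and nest_4 below 0.011 m and z of weight_4 in the frame of nest_4 between 0 and 0.006 m and angle between each of vial_blue, vial_black's own z axis and vertical below 0.2 rad and distance of each of vial_blue, vial_black from where it was at the start of the episode below 0.025 m); the robot touches nothing.
It fails at once if the vial with the blue cap is pushed more than 25 mm or tipped over (distance of vial_blue from where it was at the start of the episode above 0.025 m or angle between vial_blue's own z axis and vertical above 0.5 rad).
It fails at once if the vial with the black cap is pushed more than 25 mm or tipped over (distance of vial_black from where it was at the start of the episode above 0.025 m or angle between vial_black's own z axis and vertical above 0.5 rad).
It also fails if it takes over 96 s, if anything falls off the work surface, if the arm or the gripper's body presses on something with over 40 N, if the wrist force passes 120 N, or if a joint passes its speed limit or range.

## Working session

There is one attempt and no reset: what is moved stays moved. The work goes in short steps, Python scripts to look and compute and a tool call to move; the robot and the scene stay as the last step left them, time stands still between calls to the robot, and variables do not carry over. Pictures are saved under pics/ and viewed, and the job is handed in when it is done.

Besides the shell and the picture viewer there is one more tool, called after "Call:" in YAML: its name, and indented under it one key for each argument. apply_moves: Moves the arm, as the interface text tells. Its arguments: {"type":"object","properties":{"targets":{"type":"array"},"grip":{"type":"number"},"force":{"type":"number"}},"required":["targets"]}

```bash
mkdir -p pics; cat > h.py <<'E'
import numpy as np, cv2
from rig import readout, capture, ctrl, nets
def K(c):
    f=200/np.tan(np.radians(c["fov_y"])/2); return np.array([[f,0,c["cx"]],[0,f,c["cy"]],[0,0,1.]])
def ray(c,u,v):
    p=cv2.undistortPoints(np.array([[[u,v]]],float),K(c),np.array(c["D"],float))[0,0]
    return R(c)@np.array([p[0],p[1],1.])
def R(c):
    r=np.array(c["rotation"],float)
    if r.shape==(3,3): return r
    from scipy.spatial.transform import Rotation as Q
    return Q.from_quat([r[1],r[2],r[3],r[0]]).as_matrix()
def onz(c,u,v,z):
    d=ray(c,u,v); e=np.array(c["eye"],float); return e+d*(z-e[2])/d[2]
def proj(c,P):
    P=np.atleast_2d(np.array(P,float)); r=R(c).T
    return cv2.projectPoints(P,cv2.Rodrigues(r)[0],-r@np.array(c["eye"],float),K(c),np.array(c["D"],float))[0][:,0]
def save(c,n): cv2.imwrite("pics/"+n,c["img"][:,:,::-1])
E
python3 - <<'E'
from h import *
s=readout.sense();print(s);print(ctrl.grip_depth)
for n in ["scene","top","wrist"]:
    c=capture(n);save(c,n+"0.png");print(n,c["fov_y"],c["cx"],c["cy"],c["D"],c["eye"],c["rotation"])
    for t in ["weight_1","nest_1","vial_blue","vial_black"]:
        for d in nets.boxes_of(n,t):
            l=d["location"];print(t,round(d["score"],2),np.round([l[0]*640,l[1]*400]), np.round(onz(c,l[0]*640,l[1]*400,15)[:2]))
E
```

```text
{'time_s': 0.0, 'joints': array([ 9.08576894e-01,  3.13435817e-01,  1.49843320e+00, -1.52260417e-05,
        1.33098183e+00, -2.23407056e-01]), 'dq': array([-2.65764182e-03,  1.80823348e-03, -4.64740324e-04, -9.05785966e-05,
       -1.29773139e-03, -8.80950126e-04]), 'tau': array([ 4.02535661e-04, -4.12267256e+01, -2.59742761e+01, -1.37081743e-04,
        4.16475465e-03,  2.92206562e-05]), 'eef_pos': array([222.96810017, 475.12019092, 303.34373268]), 'ee_rot': array([-2.62875869e-04,  2.17648273e-01,  9.76027066e-01, -5.71587247e-04]), 'force': array([ 0.06896384, -0.15507518,  0.08225997]), 'wrist_torque': array([-0.03066445, -0.0463277 ,  0.02512993]), 'grip_width': 1.0003471906903507}
53.900000000000006
scene 55.76337319438327 331.31232746512836 201.0583285247611 [-0.01795801  0.          0.          0.          0.        ] [ -86.15911815 -573.02480004  402.14351829] [-0.50676515  0.76987667 -0.3282179   0.20676558]
weight_1 0.91 [372. 242.] [ 450. -157.]
weight_1 0.71 [264. 195.] [448. 209.]
weight_1 0.47 [436. 273.] [ 441. -309.]
nest_1 0.94 [292. 217.] [414.  54.]
nest_1 0.71 [
[... 313 characters left out ...]
  0.          0.        ] [371.38301625  24.86368232 966.8933823 ] [-0.0556402   0.70553519 -0.70356573  0.06418353]
weight_1 0.67 [390. 240.] [ 447. -159.]
weight_1 0.64 [178. 236.] [455. 335.]
weight_1 0.5 [229. 234.] [460. 216.]
nest_1 0.73 [286. 242.] [443.  84.]
nest_1 0.61 [344. 180.] [591. -52.]
nest_1 0.58 [290. 180.] [589.  76.]
nest_1 0.5 [346. 240.] [448. -56.]
vial_blue 0.54 [229. 188.] [570. 221.]
vial_black 0.46 [449. 177.] [ 599. -307.]
wrist 64.21475999239053 321.0993195057483 199.4013693307921 [-0.05066572  0.          0.          0.          0.        ] [156.00614312 508.60530004 374.33988148] [0.12472264 0.83453401 0.53085513 0.07867708]
nest_1 0.59 [146. 390.] [415.  95.]
```

View pics/top0.png

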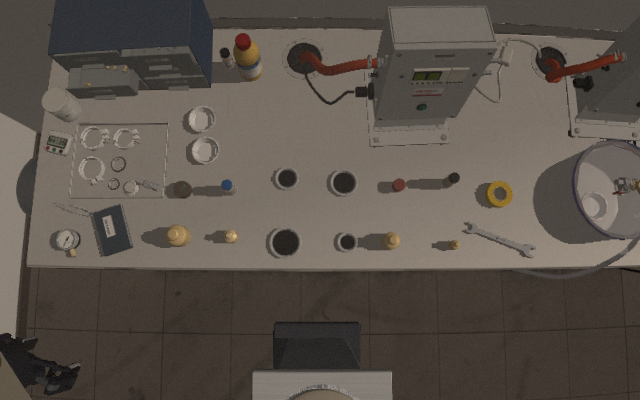

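View pics/scene0.png

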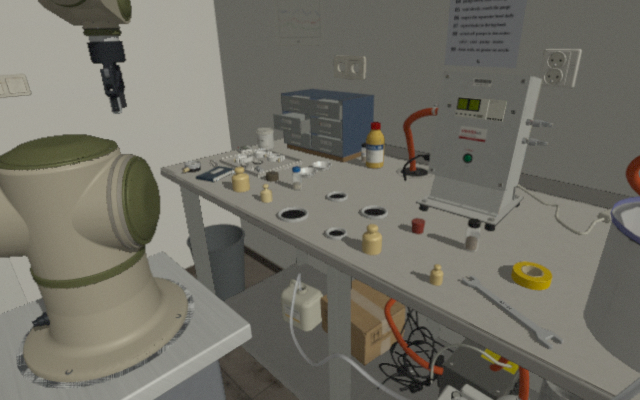

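View pics/wrist0.png

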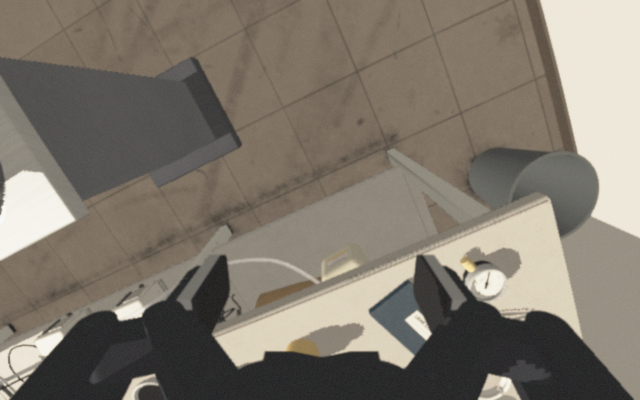

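```bash
python3 - <<'E'
import cv2
a=cv2.imread("pics/top0.png")
cv2.imwrite("pics/tz1.png",cv2.resize(a[165:265,160:360],None,fx=4,fy=4,interpolation=cv2.INTER_CUBIC))
cv2.imwrite("pics/tz2.png",cv2.resize(a[165:265,320:520],None,fx=4,fy=4,interpolation=cv2.INTER_CUBIC))
E
```

```text
(no output)
```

View pics/tz1.png

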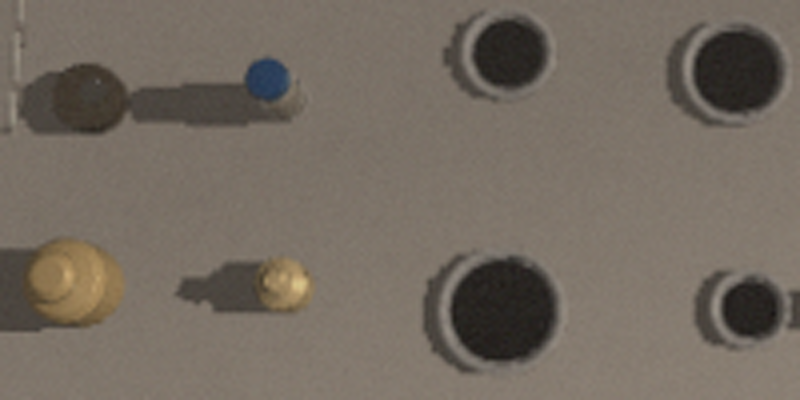

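View pics/tz2.png

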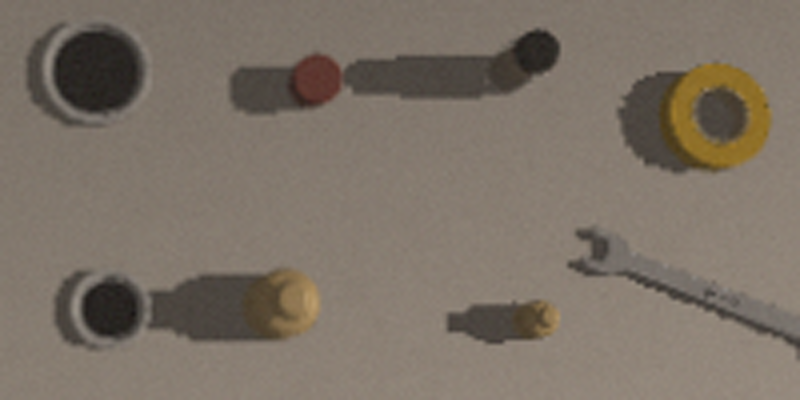

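```bash
cat > loc.py <<'E'
from h import *
from scipy.optimize import minimize
t=np.linspace(0,2*np.pi,40,endpoint=False); C=np.c_[np.cos(t),np.sin(t)]
def circ(c,x,y,r,z): return proj(c,np.c_[C*r+[x,y],np.full(40,z)])
def soft(polys,S=8,box=None):
    x0,y0,w,h=box; m=np.zeros((h*S,w*S),np.uint8)
    for p in polys: cv2.fillConvexPoly(m,cv2.convexHull(np.round(((p+0.5-[x0,y0])*S)).astype(np.int32)),255)
    return cv2.resize(m,(w,h),interpolation=cv2.INTER_AREA)/255.
W={1:(11,21,36),2:(15.5,24,47),3:(20,33,57),4:(24.5,38,66)}
def fitw(c,k,x,y):
    r,hb,H=W[k]; u=proj(c,[[x,y,hb/2]])[0]; b=(int(u[0])-30,int(u[1])-30,60,60)
    im=cv2.cvtColor(c["img"],cv2.COLOR_RGB2HSV)[b[1]:b[1]+60,b[0]:b[0]+60].astype(float)
    m=((im[...,0]>10)&(im[...,0]<32)&(im[...,1]>85)&(im[...,2]>95)).astype(float)
    n,l,st,ce=cv2.connectedComponentsWithStats(m.astype(np.uint8)); 
    j=1+np.argmax(st[1:,4]); m=(l==j).astype(float)
    def f(p):
        s=soft([np.vstack([circ(c,*p,r,0.),circ(c,*p,r,hb)]),circ(c,*p,r*.5,H-4)],box=b); return np.abs(s-m).sum()
    best=min((minimize(f,[x+a,y+d],method="Nelder-Mead",options=dict(initial_simplex=[[x+a,y+d],[x+a+4,y+d],[x+a,y+d+4]])) for a in(-3,3) for d in(-3,3)),key=lambda q:q.fun)
    return best.x,best.fun,m.sum()
E
python3 - <<'E'
from loc import *
c=capture("top")
for k,(u,v) in {4:(178,237),2:(231,236),3:(391,240),1:(454,245)}.items():
    p=onz(c,u,v,W[k][1]); print("w",k,[np.round(q,1) for q in fitw(c,k,*p[:2])])
g=cv2.cvtColor(c["img"],cv2.COLOR_RGB2GRAY)
for k,(u,v) in {4:(285,242),1:(347,242),2:(286,179),3:(344,182)}.items():
    a=(g[v-22:v+22,u-22:u+22]<60).astype(np.uint8)
    n,l,st,ce=cv2.connectedComponentsWithStats(a); j=l[22,22]
    q=ce[j]+[u-22,v-22]; ar=st[j,4]; p=onz(c,*q,4)
    d=np.linalg.norm(onz(c,q[0]+1,q[1],3)-onz(c,*q,3)); print("n",k,np.round(p,1),"dia",round(2*np.sqrt(ar/np.pi)*d,1))
for n,(u,v) in {"blue cap":(227,185),"black cap":(454,177.5)}.items(): print(n,np.round(onz(c,u,v,66),0))
for n,(u,v) in {"red":(399,185),"dark":(183,189)}.items(): print(n,np.round(onz(c,u,v,20),0))
print(proj(c,[[700,0,0],[390,0,0]]))
E
```

```text
w 4 [array([456.7, 332.8]), np.float64(66.3), np.float64(393.0)]
w 2 [array([456.6, 212.3]), np.float64(34.5), np.float64(135.0)]
w 3 [array([ 446.3, -159.3]), np.float64(129.4), np.float64(154.0)]
w 1 [array([ 437.9, -313.3]), np.float64(60.2), np.float64(37.0)]
n 4 [443.2  85.6   4. ] dia 59.5
n 1 [444.4 -59.9   4. ] dia 32.4
n 2 [597.2  83.7   4. ] dia 40.7
n 3 [587.  -53.1   4. ] dia 49.8
blue cap [566. 214.  66.]
black cap [ 586. -301.   66.]
red [ 578. -183.   20.]
dark [566. 328.  20.]
[[321.57874363 137.81917314]
 [321.64906047 265.26103449]]
```

```bash
python3 - <<'E'
from loc import *
c=capture("top")
a=cv2.resize(c["img"][:,:,::-1],None,fx=4,fy=4,interpolation=cv2.INTER_CUBIC)
def dr(p,col): cv2.polylines(a,[np.round((p+.5)*4).astype(np.int32)],True,col,1)
for k,(x,y) in {4:(456.7,332.8),2:(456.6,212.3),3:(446.3,-159.3),1:(437.9,-313.3)}.items():
    r,hb,H=W[k]
    dr(circ(c,x,y,r,0),(0,0,255));dr(circ(c,x,y,r,hb),(0,255,0));dr(circ(c,x,y,r*.5,H-4),(255,0,0))
for k,(x,y) in {4:(443.2,85.6),1:(444.4,-59.9),2:(597.2,83.7),3:(587,-53.1)}.items():
    ro={4:37.5,1:24,2:28.5,3:33}[k]; dr(circ(c,x,y,ro,8),(0,255,0)); dr(circ(c,x,y,ro-4,8),(0,255,255))
cv2.imwrite("pics/o1.png",a[660:1060,640:1440]);cv2.imwrite("pics/o2.png",a[660:1060,1280:2080])
E
```

```text
(no output)
```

View pics/o1.png

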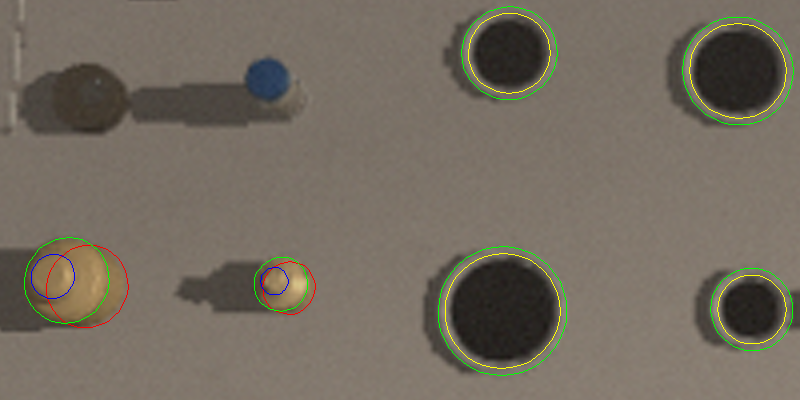

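View pics/o2.png

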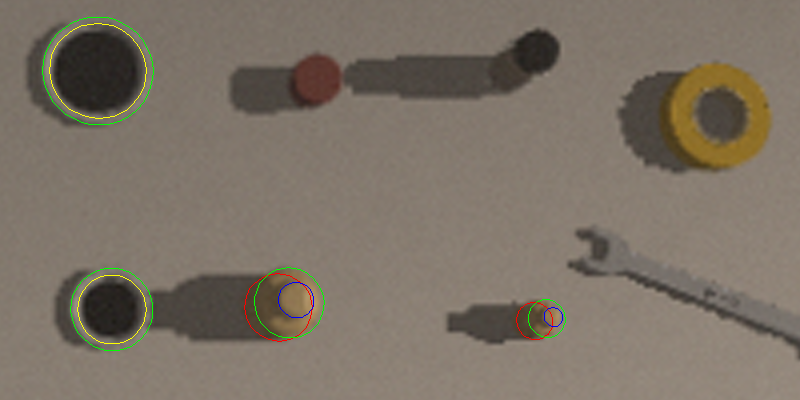

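Call:
apply_moves:
  targets:
    - [0,0,0,-8.4]
    - [0,0,0,-8.4]
    - [0,0,0,-8.3]
    - [-3.9,-2.35,0,0]
    - [-3.9,-2.35,0,0]
    - [-3.9,-2.35,0,0]
    - [-3.9,-2.35,0,0]
    - [-3.9,-2.35,0,0]
  grip: 8.5

```text
time_s: 1.65
eef_pos: [419.4, 356.4, 304.0]
ee_rot: [0.0, 0.0, 1.0, 0.0]
force: [0.5, 1.5, -0.1]
grip_width: 0.994
```

Call:
apply_moves:
  targets:
    - [-3.9,-2.35,0,0]
    - [0,0,4,0]
    - [0,0,4,0]
    - [0,0,4,0]
    - [0,0,0,0]
    - [0,0,0,0]

```text
time_s: 2.25
eef_pos: [457.3, 334.3, 185.0]
ee_rot: [0.0, 0.0, 1.0, 0.0]
force: [1.4, -0.4, 0.5]
grip_width: 0.994
```

```bash
python3 - <<'E'
from loc import *
s=readout.sense();print(s["eef_pos"],s["ee_rot"],s["force"],s["joints"],ctrl.grip_depth,s["time_s"])
c=capture("wrist");save(c,"w1.png");c=capture("scene")
cv2.imwrite("pics/s1.png",cv2.resize(c["img"][100:250,150:350,::-1],None,fx=4,fy=4,interpolation=cv2.INTER_CUBIC))
E
```

```text
[457.30261807 334.31328687 184.97104373] [2.19468972e-04 3.10309564e-04 9.99999922e-01 1.04145716e-04] [ 1.35883467 -0.38422394  0.49460307] [ 4.24486610e-01  5.18696223e-01  1.52211602e+00  9.95912680e-06
  1.10029464e+00 -1.14569361e+00] 53.900000000000006 2.25
```

View pics/w1.png

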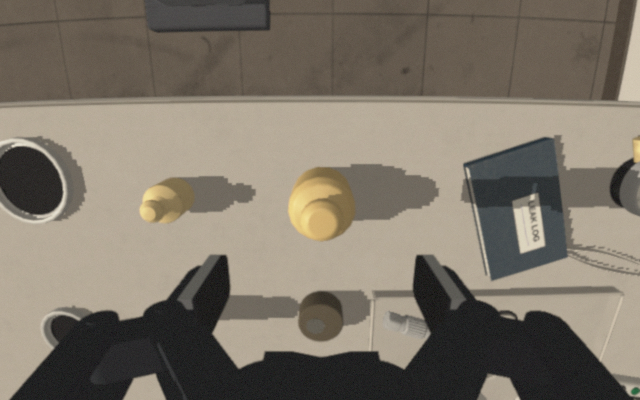

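View pics/s1.png

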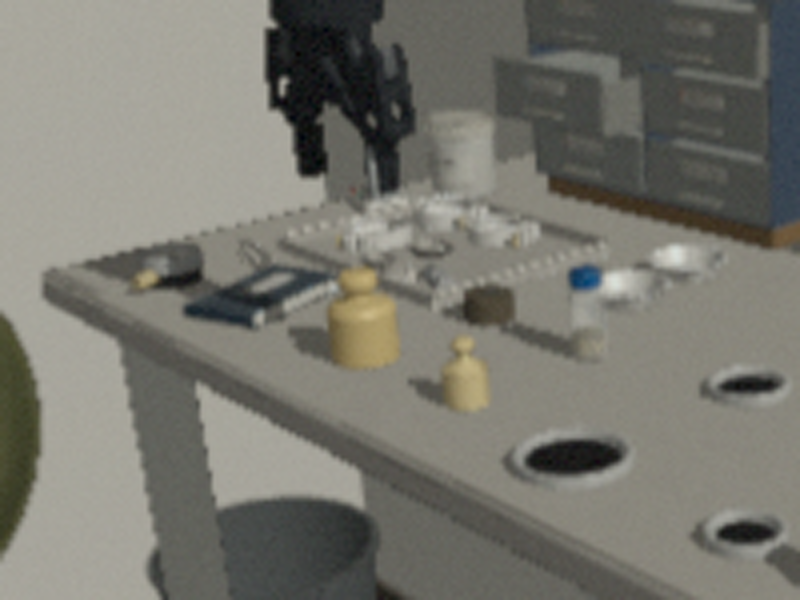

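```bash
cat > wl.py <<'E'
from loc import *
import sys
# wrist overlay: args k x y
def overlay(ws,ns,name,cam="wrist",crop=None,f=1):
    c=capture(cam); a=cv2.resize(c["img"][:,:,::-1],None,fx=f,fy=f,interpolation=cv2.INTER_CUBIC)
    def dr(p,col): cv2.polylines(a,[np.round((p+.5)*f).astype(np.int32)],True,col,1)
    for k,x,y in ws:
        r,hb,H=W[k]; dr(circ(c,x,y,r,0),(0,0,255));dr(circ(c,x,y,r,hb),(0,255,0));dr(circ(c,x,y,r*.5,H-4),(255,0,0))
    for k,x,y in ns:
        ro={4:37.5,1:24,2:28.5,3:33}[k]; dr(circ(c,x,y,ro,8),(0,255,0)); dr(circ(c,x,y,ro-4,8),(0,255,255))
    if crop: a=a[crop[1]*f:crop[3]*f,crop[0]*f:crop[2]*f]
    cv2.imwrite("pics/"+name,a); return c
E
python3 - <<'E'
from wl import *
c=overlay([(4,457,334),(2,456.6,213)],[(4,443.5,87),(2,597,85)],"w2.png")
s=overlay([(4,457,334),(2,456.6,213)],[(4,443.5,87),(2,597,85),(1,444.5,-58.5)],"s2.png","scene",(180,100,380,250),4)
for z in (112,125): print(proj(s,[[457,334+45,z],[457,334-45,z]])*4-[150*4,400])
E
```

```text
[[311.77159218 191.33561667]
 [382.9211414  215.08821873]]
[[309.54521797 173.65467647]
 [380.92152436 196.51018207]]
```

View pics/w2.png

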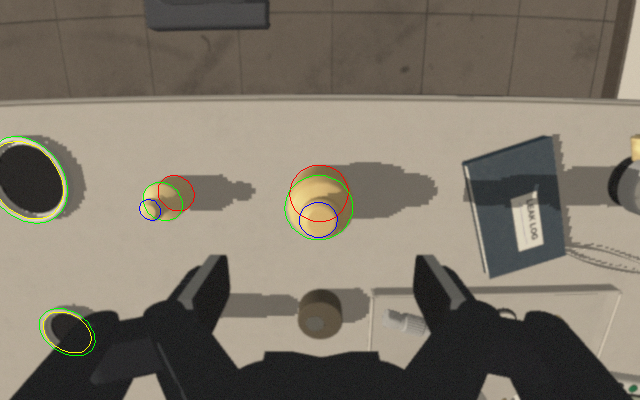

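View pics/s2.png

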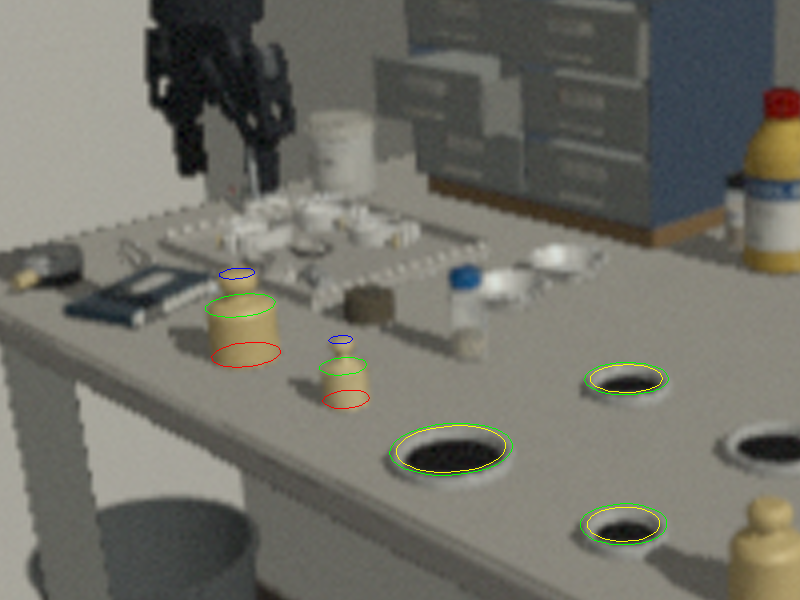

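Call:
apply_moves:
  targets:
    - [0,0,4,0]
    - [0,0,4,0]
    - [0,0,2,0]
    - [0,0,0.3,0]
    - [0,0,0,0]

```text
time_s: 2.95
eef_pos: [457.5, 334.4, 82.0]
ee_rot: [0.001, 0.0, 1.0, 0.0]
force: [0.2, -0.6, 0.8]
grip_width: 0.994
```

Call:
apply_moves:
  targets:
    - [0,0,0,0]
    - [0,0,0,0]
    - [0,0,0,0]
    - [0,0,0,0]
    - [0,0,0,0]
    - [0,0,0,0]
    - [0,0,0,0]
  grip: 4.0
  force: 50

```text
time_s: 3.65
eef_pos: [457.4, 334.5, 82.4]
ee_rot: [0.001, 0.0, 1.0, 0.001]
force: [-1.8, 0.5, 7.9]
grip_width: 0.554
```

Call:
apply_moves:
  targets:
    - [0,0,-1,0]
    - [0,0,-2,0]
    - [0,0,-3,0]
    - [0,0,-2,0]
    - [0,0,-1,0]
    - [0,0,0,0]

```text
time_s: 4.25
eef_pos: [457.1, 334.2, 171.9]
ee_rot: [0.001, 0.0, 1.0, 0.0]
force: [1.0, 0.4, -6.3]
grip_width: 0.553
```

Call:
apply_moves:
  targets:
    - [0.1,-2.0,0,0]
    - [0.2,-3.5,0,0]
    - [0.2,-4,0,0]
    - [0.2,-4,0,0]
    - [0.2,-4,0,0]
    - [0.2,-3.5,0,0]
    - [0.2,-2.5,0,0]
    - [0.1,-1.2,0,0]

```text
time_s: 5.05
eef_pos: [442.1, 85.4, 169.9]
ee_rot: [-0.001, 0.001, 1.0, -0.0]
force: [0.9, -0.0, -6.5]
grip_width: 0.552
```

```bash
python3 - <<'E'
from wl import *
s=readout.sense();print(s["eef_pos"],s["force"],s["grip_width"])
overlay([],[(4,443.5,87),(2,597,85),(3,587.5,-51.5),(1,444.5,-58.5)],"w3.png")
overlay([],[(4,443.5,87)],"s3.png","scene",(180,100,380,250),4)
E
```

```text
[442.10660499  85.41051539 169.91055639] [ 0.94494132 -0.01263382 -6.50720486] 0.5522916972209897
```

View pics/w3.png

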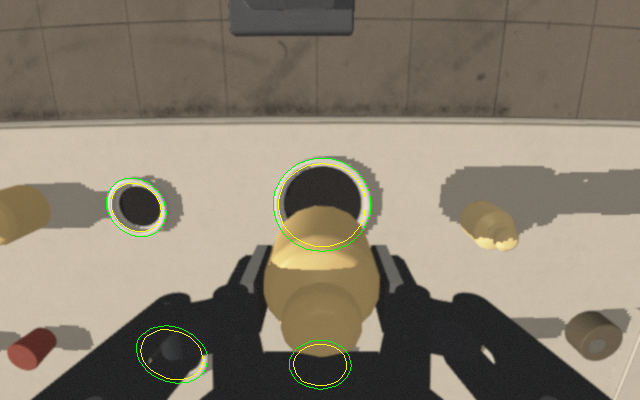

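View pics/s3.png

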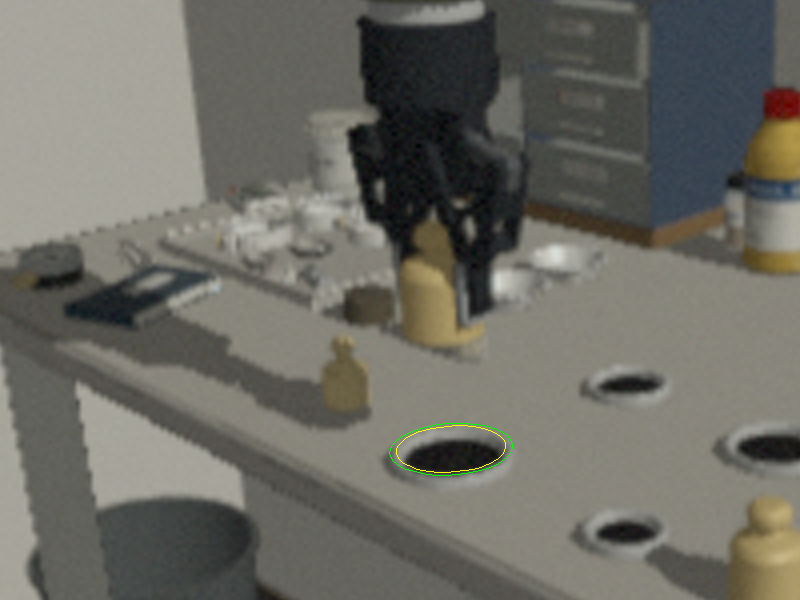

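Call:
apply_moves:
  targets:
    - [-0.1,0.15,3,0]
    - [0,0,3,0]
    - [0,0,1.2,0]
    - [0,0,0.5,0]
    - [0,0,0.3,0]
    - [0,0,0.2,0]
    - [0,0,0.2,0]
    - [0,0,0,0]

```text
time_s: 5.95
eef_pos: [443.9, 88.7, 87.1]
ee_rot: [0.0, 0.0, 1.0, 0.0]
force: [-0.1, -0.2, -6.4]
grip_width: 0.55
```

Call:
apply_moves:
  targets:
    - [0,-0.15,0.1,0]
    - [0,0,0.1,0]
    - [0,0,0,0]

```text
time_s: 6.25
eef_pos: [444.0, 86.9, 85.4]
ee_rot: [0.0, 0.0, 1.0, -0.0]
force: [-3.7, -1.1, 3.2]
grip_width: 0.555
```

Call:
apply_moves:
  targets:
    - [0,0,0,0]
    - [0,0,0,0]
    - [0,0,0,0]
    - [0,0,0,0]
    - [0,0,0,0]
  grip: 8.5

```text
time_s: 6.75
eef_pos: [443.9, 87.1, 84.9]
ee_rot: [0.0, 0.0, 1.0, 0.0]
force: [0.2, -0.3, -0.8]
grip_width: 0.994
```

Call:
apply_moves:
  targets:
    - [0,0,-1,0]
    - [0,0,-3,0]
    - [0,0,-4,0]
    - [0,0,-2,0]
    - [0,0,0,0]

```text
time_s: 7.25
eef_pos: [444.8, 87.1, 188.0]
ee_rot: [0.003, 0.0, 1.0, -0.0]
force: [0.6, 0.6, -0.2]
grip_width: 0.997
```

```bash
python3 - <<'E'
from wl import *
s=readout.sense();print(s["eef_pos"],s["force"],s["grip_width"])
overlay([],[(4,443.5,87)],"w4.png")
overlay([],[],"s4.png","scene",(180,100,380,250),4)
E
```

```text
[444.81063488  87.10427372 188.03118658] [ 0.57385249  0.63632242 -0.15160992] 0.9972895889498139
```

View pics/w4.png

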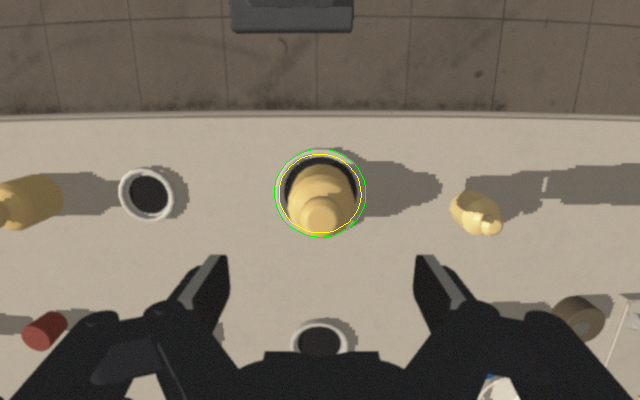

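View pics/s4.png

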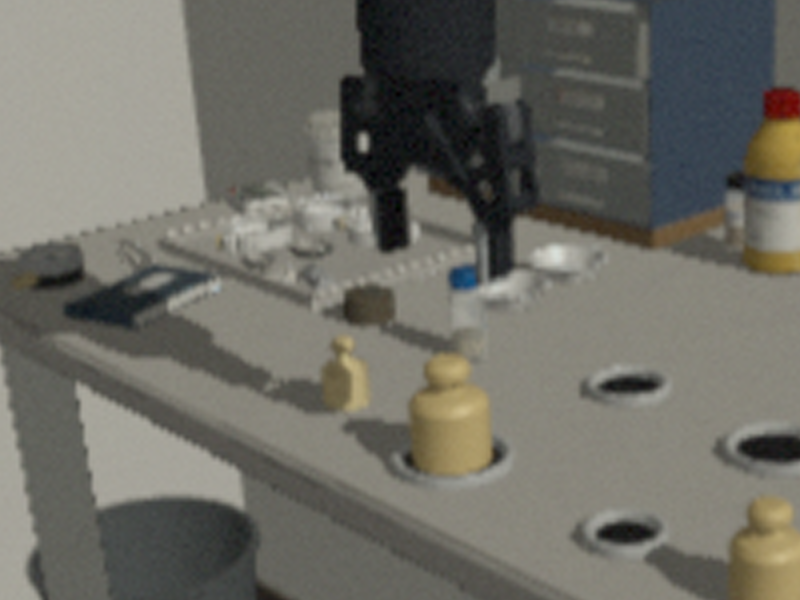

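Call:
apply_moves:
  targets:
    - [-0.3,2.5,0,0]
    - [-0.3,3.5,0,0]
    - [-0.4,3.5,0,0]
    - [-0.3,2.4,0,0]
    - [0,0.7,0,0]
    - [0,0,0,0]
    - [0,0,0,0]

```text
time_s: 8.05
eef_pos: [456.6, 212.3, 184.3]
ee_rot: [-0.001, 0.001, 1.0, -0.0]
force: [-0.5, 0.4, 0.0]
grip_width: 0.995
```

```bash
python3 - <<'E'
from wl import *
s=readout.sense();print(s["eef_pos"],s["force"],s["grip_width"])
overlay([(2,456.6,213)],[],"w5.png","wrist",(220,140,420,260),4)
E
```

```text
[456.64538731 212.288268   184.31718825] [-0.54214966  0.37439487  0.0196418 ] 0.995077899244653
```

View pics/w5.png

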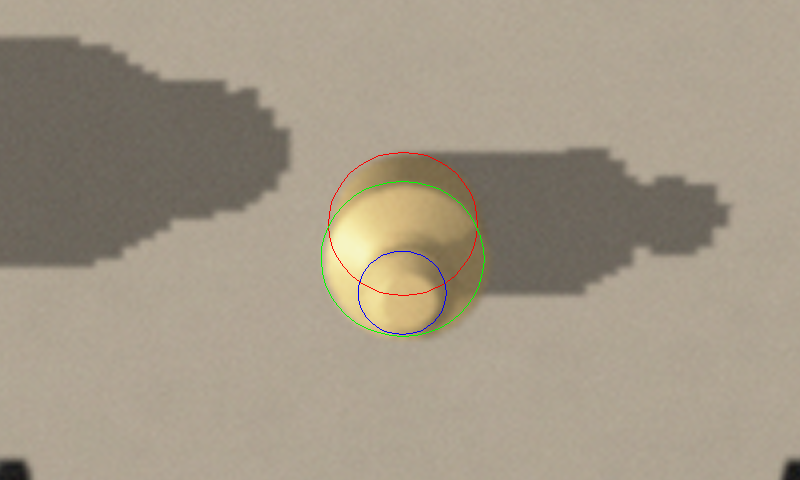

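Overlay on weight_2 fits within about 1 mm. Descend and grip.

Call:
apply_moves:
  targets:
    - [0,0.05,4,0]
    - [0,0,4,0]
    - [0,0,2,0]
    - [0,0,0.4,0]
    - [0,0,0,0]

```text
time_s: 8.6
eef_pos: [457.1, 213.0, 81.1]
ee_rot: [-0.0, 0.001, 1.0, -0.0]
force: [-0.4, -0.4, 0.0]
grip_width: 0.994
```

Call:
apply_moves:
  targets:
    - [0,0,0,0]
    - [0,0,0,0]
    - [0,0,0,0]
    - [0,0,0,0]
    - [0,0,0,0]
    - [0,0,0,0]
    - [0,0,0,0]
    - [0,0,0,0]
  grip: 2.2
  force: 40

```text
time_s: 9.4
eef_pos: [457.1, 213.7, 81.7]
ee_rot: [0.0, 0.0, 1.0, 0.0]
force: [-2.2, -1.4, 6.3]
grip_width: 0.34
```

Call:
apply_moves:
  targets:
    - [0,0,-1,0]
    - [0,0,-2,0]
    - [0,0,-3,0]
    - [0,0,-2,0]
    - [0,0,-1,0]
    - [0,0,0,0]
    - [0,0,0,0]

```text
time_s: 10.1
eef_pos: [456.5, 213.5, 170.2]
ee_rot: [-0.001, 0.0, 1.0, -0.0]
force: [-0.3, -0.2, -2.7]
grip_width: 0.341
```

Call:
apply_moves:
  targets:
    - [-1,-1.5,0,0]
    - [-2,-2,0,0]
    - [-2.5,-2.5,0,0]
    - [-2.5,-2.5,0,0]
    - [-2.5,-2.0,0,0]
    - [-2.0,-1.5,0,0]
    - [-1.0,-0.6,0,0]
    - [-0.55,-0.25,0,0]

```text
time_s: 10.9
eef_pos: [597.5, 84.2, 169.2]
ee_rot: [-0.001, 0.001, 1.0, 0.0]
force: [0.6, -0.0, -1.8]
grip_width: 0.34
```

Call:
apply_moves:
  targets:
    - [0,0,0,0]
    - [0,0,0,0]

```text
time_s: 11.1
eef_pos: [596.7, 85.5, 170.2]
ee_rot: [-0.001, 0.0, 1.0, 0.0]
force: [-0.1, -0.9, -1.1]
grip_width: 0.342
```

```bash
python3 - <<'E'
from wl import *
s=readout.sense();print(s["eef_pos"],s["force"],s["grip_width"])
overlay([],[(2,597,85)],"w6.png")
E
```

```text
[596.6599574   85.49963308 170.24918647] [-0.09434868 -0.8685983  -1.13670727] 0.3419458923995766
```

View pics/w6.png

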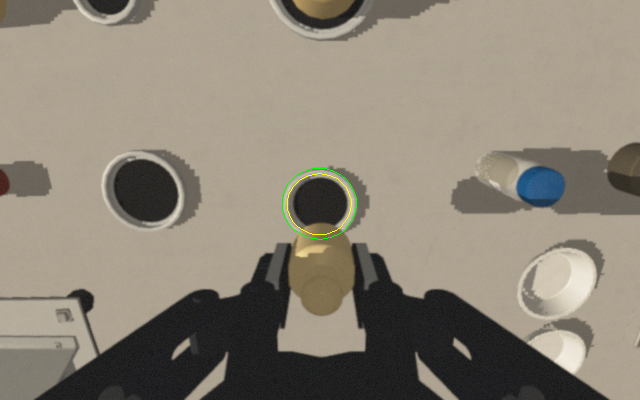

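Call:
apply_moves:
  targets:
    - [0,0,3,0]
    - [0,0,3,0]
    - [0,0,1.2,0]
    - [0,0,0.5,0]
    - [0,0,0.3,0]
    - [0,0,0.2,0]
    - [0,0,0.2,0]
    - [0,0,0,0]

```text
time_s: 11.95
eef_pos: [597.4, 85.0, 87.3]
ee_rot: [0.0, 0.0, 1.0, -0.0]
force: [-0.1, 0.2, -1.9]
grip_width: 0.345
```

Call:
apply_moves:
  targets:
    - [0,0,0.1,0]
    - [0,0,0.05,0]
    - [0,0,0,0]

```text
time_s: 12.25
eef_pos: [597.3, 85.0, 85.4]
ee_rot: [-0.0, 0.0, 1.0, 0.0]
force: [-0.2, 0.5, -2.2]
grip_width: 0.341
```

Call:
apply_moves:
  targets:
    - [0,0,0.07,0]
    - [0,0,0.05,0]
    - [0,0,0,0]

```text
time_s: 12.55
eef_pos: [597.4, 85.0, 84.7]
ee_rot: [0.0, 0.0, 1.0, -0.0]
force: [-1.9, -0.8, 4.4]
grip_width: 0.342
```

Floor contact. Release, rise, go to weight_3 (446, −157.5).

Call:
apply_moves:
  targets:
    - [0,0,0,0]
    - [0,0,0,0]
    - [0,0,0,0]
    - [0,0,0,0]
    - [0,0,0,0]
    - [0,0,0,0]
  grip: 8.5

```text
time_s: 13.15
eef_pos: [597.3, 85.0, 84.2]
ee_rot: [-0.0, 0.0, 1.0, 0.0]
force: [-0.4, -0.2, -0.0]
grip_width: 0.993
```

Call:
apply_moves:
  targets:
    - [0,0,-1,0]
    - [0,0,-3,0]
    - [0,0,-4,0]
    - [0,0,-2,0]
    - [0,0,0,0]

```text
time_s: 13.65
eef_pos: [598.4, 85.0, 188.2]
ee_rot: [0.003, 0.0, 1.0, -0.0]
force: [0.5, 0.3, 0.1]
grip_width: 0.996
```

```bash
python3 - <<'E'
from wl import *
s=readout.sense();print(s["eef_pos"],s["force"],s["grip_width"])
overlay([],[],"w7.png")
E
```

```text
[598.37027853  85.00413275 188.19845737] [0.4824102  0.26560411 0.14305765] 0.9964697432803359
```

View pics/w7.png

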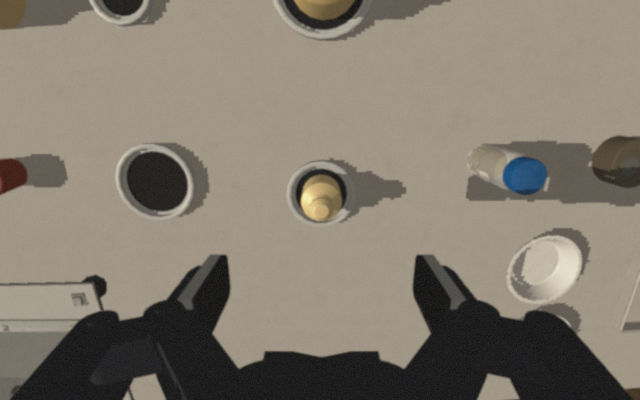

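Call:
apply_moves:
  targets:
    - [1.2,-2,0,0]
    - [2.2,-3.5,0,0]
    - [2.5,-4,0,0]
    - [2.5,-4,0,0]
    - [2.5,-4,0,0]
    - [2.2,-3.5,0,0]
    - [1.3,-2.2,0,0]
    - [0.7,-1.05,0,0]

```text
time_s: 14.5
eef_pos: [444.8, -158.7, 183.4]
ee_rot: [-0.001, 0.002, 1.0, 0.0]
force: [0.6, 0.5, 0.1]
grip_width: 1.001
```

Call:
apply_moves:
  targets:
    - [0,0,0,0]
    - [0,0,0,0]

```text
time_s: 14.7
eef_pos: [446.4, -156.7, 183.8]
ee_rot: [-0.0, 0.0, 1.0, 0.0]
force: [-0.3, 0.4, 0.7]
grip_width: 0.998
```

```bash
python3 - <<'E'
from wl import *
s=readout.sense();print(s["eef_pos"],s["force"],s["grip_width"])
overlay([(3,446,-157.5)],[],"w8.png","wrist",(220,140,420,260),4)
E
```

```text
[ 446.3799679  -156.652765    183.83557354] [-0.27541971  0.4327442   0.65933437] 0.9975428491635183
```

View pics/w8.png

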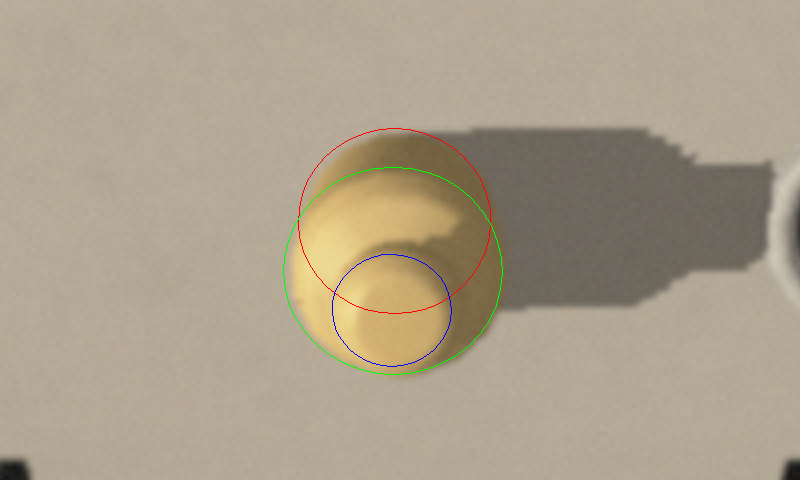

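Call:
apply_moves:
  targets:
    - [0,0,4,0]
    - [0,0,4,0]
    - [0,0,2,0]
    - [0,0,0.2,0]
    - [0,0,0,0]

```text
time_s: 15.25
eef_pos: [446.6, -156.8, 82.4]
ee_rot: [-0.0, -0.0, 1.0, 0.0]
force: [-0.2, 0.1, 1.1]
grip_width: 0.993
```

Call:
apply_moves:
  targets:
    - [0,0,0,0]
    - [0,0,0,0]
    - [0,0,0,0]
    - [0,0,0,0]
    - [0,0,0,0]
    - [0,0,0,0]
    - [0,0,0,0]
    - [0,0,0,0]
  grip: 3.1
  force: 50

```text
time_s: 16.05
eef_pos: [446.4, -157.6, 83.1]
ee_rot: [0.001, 0.0, 1.0, -0.0]
force: [-1.1, -0.1, 7.4]
grip_width: 0.443
```

Call:
apply_moves:
  targets:
    - [0,0,-1,0]
    - [0,0,-2,0]
    - [0,0,-3,0]
    - [0,0,-2,0]
    - [0,0,-1,0]
    - [0,0,0,0]
    - [0,0,0,0]

```text
time_s: 16.75
eef_pos: [445.7, -157.2, 171.5]
ee_rot: [-0.001, 0.0, 1.0, 0.0]
force: [-0.5, -0.1, -4.5]
grip_width: 0.444
```

Call:
apply_moves:
  targets:
    - [-1,0.8,0,0]
    - [-2,1.5,0,0]
    - [-2.5,2,0,0]
    - [-2.5,2,0,0]
    - [-2.5,1.8,0,0]
    - [-2.0,1.4,0,0]
    - [-1.0,0.7,0,0]
    - [-0.6,0.35,0,0]

```text
time_s: 17.55
eef_pos: [587.8, -50.5, 170.8]
ee_rot: [-0.001, -0.0, 1.0, 0.0]
force: [-0.1, 0.4, -4.1]
grip_width: 0.445
```

Call:
apply_moves:
  targets:
    - [0,0,0,0]
    - [0,0,0,0]

```text
time_s: 17.75
eef_pos: [586.8, -52.1, 171.6]
ee_rot: [-0.001, 0.0, 1.0, 0.0]
force: [-0.3, 0.1, -2.9]
grip_width: 0.448
```

```bash
python3 - <<'E'
from wl import *
s=readout.sense();print(s["eef_pos"],s["force"],s["grip_width"])
overlay([],[(3,587.5,-51.5)],"w9.png")
E
```

```text
[586.80962494 -52.05845453 171.6135289 ] [-0.29817913  0.10377251 -2.90162237] 0.448168175337771
```

View pics/w9.png

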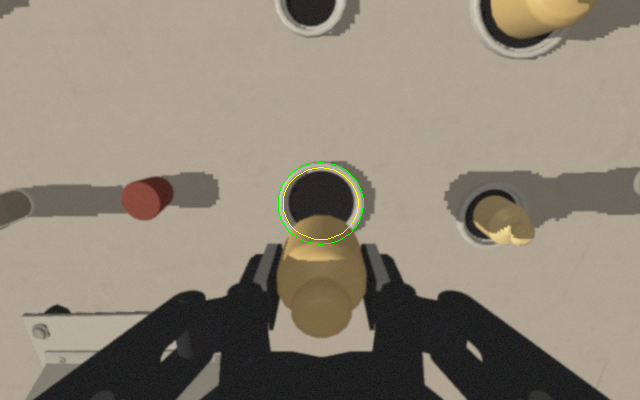

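Call:
apply_moves:
  targets:
    - [0,0,3,0]
    - [0,0,3,0]
    - [0,0,1.2,0]
    - [0,0,0.5,0]
    - [0,0,0.3,0]
    - [0,0,0.2,0]
    - [0,0,0.2,0]
    - [0,0,0,0]

```text
time_s: 18.6
eef_pos: [587.3, -52.0, 88.6]
ee_rot: [0.0, 0.0, 1.0, -0.0]
force: [-1.1, 0.9, -5.2]
grip_width: 0.446
```

Call:
apply_moves:
  targets:
    - [0,0,0.1,0]
    - [0,0,0.1,0]
    - [0,0,0,0]

```text
time_s: 18.9
eef_pos: [587.2, -52.0, 86.2]
ee_rot: [0.0, 0.0, 1.0, -0.0]
force: [-0.3, 0.5, -2.7]
grip_width: 0.444
```

Call:
apply_moves:
  targets:
    - [0,0,0.07,0]
    - [0,0,0.04,0]
    - [0,0,0,0]

```text
time_s: 19.2
eef_pos: [587.3, -52.0, 86.2]
ee_rot: [0.0, 0.0, 1.0, -0.0]
force: [-4.9, 0.3, 7.5]
grip_width: 0.448
```

Call:
apply_moves:
  targets:
    - [0,0,0,0]
    - [0,0,0,0]
    - [0,0,0,0]
    - [0,0,0,0]
    - [0,0,0,0]
    - [0,0,0,0]
  grip: 8.5

```text
time_s: 19.8
eef_pos: [587.2, -52.0, 85.1]
ee_rot: [0.0, 0.0, 1.0, 0.0]
force: [-0.8, -0.2, -1.0]
grip_width: 0.996
```

Call:
apply_moves:
  targets:
    - [0,0,-1,0]
    - [0,0,-3,0]
    - [0,0,-4,0]
    - [0,0,-2,0]
    - [0,0,0,0]

```text
time_s: 20.3
eef_pos: [588.2, -52.2, 189.0]
ee_rot: [0.003, 0.0, 1.0, -0.001]
force: [0.4, 0.4, -0.7]
grip_width: 0.998
```

```bash
python3 - <<'E'
from wl import *
s=readout.sense();print(s["eef_pos"],s["force"],s["grip_width"])
overlay([],[],"w10.png")
E
```

```text
[588.24639291 -52.22818275 188.99903543] [ 0.36915348  0.36532354 -0.70614688] 0.9977475221622867
```

View pics/w10.png

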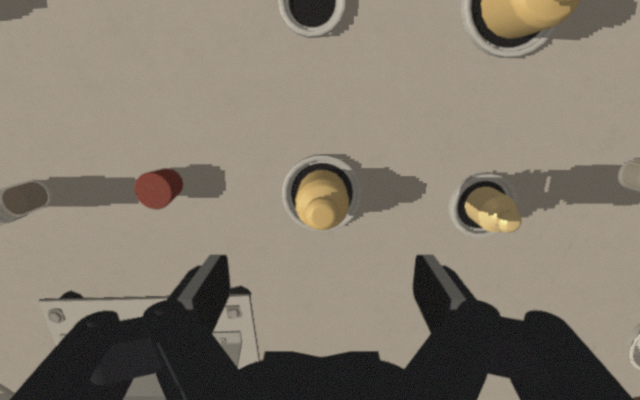

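Call:
apply_moves:
  targets:
    - [1.2,-2,0,0]
    - [2.2,-3.8,0,0]
    - [2.5,-4.2,0,0]
    - [2.5,-4.2,0,0]
    - [2.5,-4.2,0,0]
    - [2.2,-3.8,0,0]
    - [1.3,-2.3,0,0]
    - [0.6,-1.25,0,0]

```text
time_s: 21.15
eef_pos: [435.6, -310.8, 184.1]
ee_rot: [-0.001, 0.002, 1.0, 0.001]
force: [-0.2, 0.1, -1.4]
grip_width: 0.998
```

Call:
apply_moves:
  targets:
    - [0,0,0,0]
    - [0,0,0,0]
    - [0,0,0,0]

```text
time_s: 21.45
eef_pos: [437.7, -308.1, 184.9]
ee_rot: [-0.0, -0.0, 1.0, 0.0]
force: [-0.3, -0.2, 0.3]
grip_width: 0.995
```

```bash
python3 - <<'E'
from wl import *
s=readout.sense();print(s["eef_pos"],s["force"],s["grip_width"])
overlay([(1,437,-309.5)],[],"w11.png","wrist",(220,140,420,260),4)
E
```

```text
[ 437.6529766  -308.13040089  184.86005093] [-0.28263078 -0.16752802  0.27763987] 0.9946029287017449
```

View pics/w11.png

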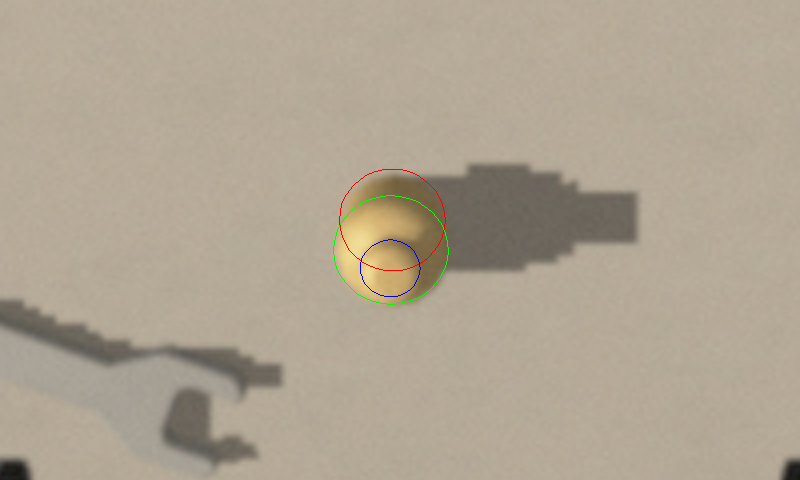

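Call:
apply_moves:
  targets:
    - [0.1,-0.1,4,0]
    - [0,0,4,0]
    - [0,0,2,0]
    - [0,0,0.45,0]
    - [0,0,0,0]
    - [0,0,0,0]

```text
time_s: 22.1
eef_pos: [436.7, -310.6, 81.9]
ee_rot: [0.001, 0.0, 1.0, -0.001]
force: [-0.2, -0.8, 0.1]
grip_width: 0.994
```

Call:
apply_moves:
  targets:
    - [0,0,0,0]
    - [0,0,0,0]
    - [0,0,0,0]
    - [0,0,0,0]
    - [0,0,0,0]
    - [0,0,0,0]
    - [0,0,0,0]
    - [0,0,0,0]
  grip: 1.3
  force: 30

```text
time_s: 22.9
eef_pos: [436.1, -310.5, 80.9]
ee_rot: [0.0, 0.0, 1.0, -0.0]
force: [-0.6, 0.9, 5.6]
grip_width: 0.233
```

Call:
apply_moves:
  targets:
    - [0,0,-1,0]
    - [0,0,-2,0]
    - [0,0,-3,0]
    - [0,0,-2,0]
    - [0,0,-1,0]
    - [0,0,0,0]
    - [0,0,0,0]

```text
time_s: 23.6
eef_pos: [435.7, -310.1, 169.8]
ee_rot: [-0.0, 0.0, 1.0, 0.0]
force: [-0.5, -0.2, -0.2]
grip_width: 0.234
```

Call:
apply_moves:
  targets:
    - [0,2,0,0]
    - [-0.1,3.7,0,0]
    - [-0.2,4.1,0,0]
    - [-0.2,4.1,0,0]
    - [-0.2,4.1,0,0]
    - [-0.1,3.7,0,0]
    - [-0.05,2.3,0,0]
    - [0,1.15,0,0]

```text
time_s: 24.4
eef_pos: [444.1, -57.1, 169.7]
ee_rot: [-0.001, -0.001, 1.0, 0.0]
force: [-0.6, 0.0, -1.0]
grip_width: 0.234
```

Call:
apply_moves:
  targets:
    - [0,0,0,0]
    - [0,0,0,0]
    - [0,0,0,0]

```text
time_s: 24.7
eef_pos: [444.7, -59.9, 170.4]
ee_rot: [-0.0, 0.001, 1.0, -0.0]
force: [-0.1, -0.2, -1.3]
grip_width: 0.239
```

```bash
python3 - <<'E'
from wl import *
s=readout.sense();print(s["eef_pos"],s["force"],s["grip_width"])
overlay([],[(1,444.5,-58.5)],"w12.png")
overlay([],[],"s12.png","scene",(230,120,430,270),4)
E
```

```text
[444.72836482 -59.92747969 170.40057171] [-0.07906218 -0.18941165 -1.27232334] 0.23928201660442625
```

View pics/w12.png

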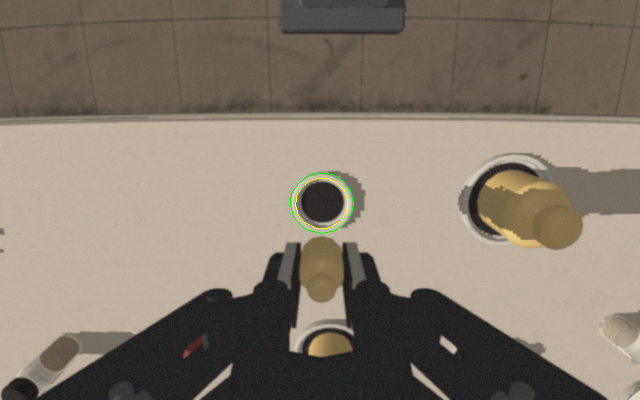

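View pics/s12.png

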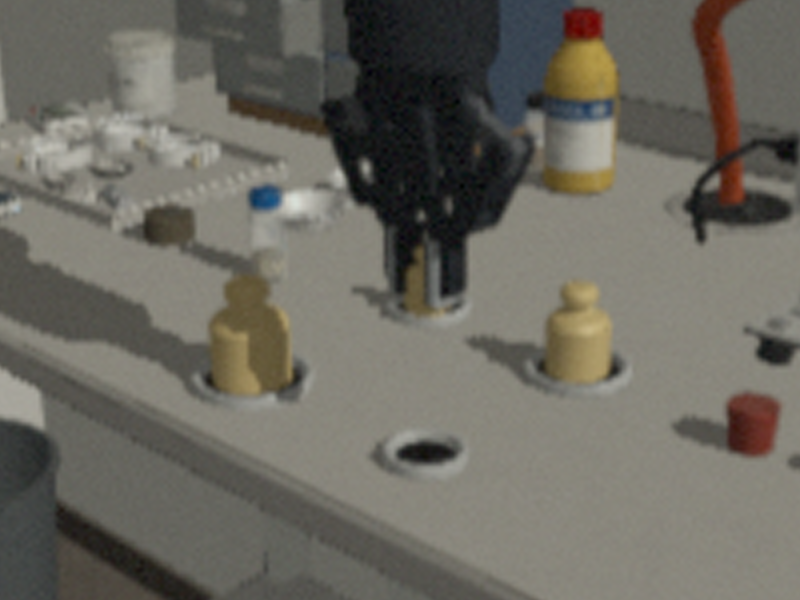

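Call:
apply_moves:
  targets:
    - [0,0.13,3,0]
    - [0,0,3,0]
    - [0,0,1.2,0]
    - [0,0,0.5,0]
    - [0,0,0.3,0]
    - [0,0,0.2,0]
    - [0,0,0.2,0]
    - [0,0,0,0]

```text
time_s: 25.6
eef_pos: [444.8, -57.7, 86.8]
ee_rot: [0.0, 0.0, 1.0, -0.0]
force: [0.2, 0.0, -0.2]
grip_width: 0.24
```

Call:
apply_moves:
  targets:
    - [0,0,0.1,0]
    - [0,0,0.05,0]
    - [0,0,0,0]

```text
time_s: 25.9
eef_pos: [444.7, -57.6, 85.2]
ee_rot: [0.0, 0.0, 1.0, -0.0]
force: [0.3, -0.5, -1.0]
grip_width: 0.239
```

Call:
apply_moves:
  targets:
    - [0,0,0.07,0]
    - [0,0,0.05,0]
    - [0,0,0,0]

```text
time_s: 26.2
eef_pos: [444.7, -57.6, 83.9]
ee_rot: [-0.0, 0.0, 1.0, 0.0]
force: [-1.1, 0.5, -0.7]
grip_width: 0.238
```

Call:
apply_moves:
  targets:
    - [0,0,0.04,0]
    - [0,0,0.03,0]
    - [0,0,0,0]

```text
time_s: 26.5
eef_pos: [444.8, -57.6, 83.8]
ee_rot: [0.0, 0.0, 1.0, -0.0]
force: [-2.6, 1.0, 10.1]
grip_width: 0.238
```

Call:
apply_moves:
  targets:
    - [0,0,0,0]
    - [0,0,0,0]
    - [0,0,0,0]
    - [0,0,0,0]
    - [0,0,0,0]
    - [0,0,0,0]
    - [0,0,0,0]
  grip: 8.5

```text
time_s: 27.2
eef_pos: [444.7, -57.6, 83.2]
ee_rot: [-0.0, 0.0, 1.0, 0.0]
force: [-0.9, 0.5, -0.5]
grip_width: 0.991
```

Call:
apply_moves:
  targets:
    - [0,0,-1,0]
    - [0,0,-3,0]
    - [0,0,-4,0]
    - [0,0,-4,0]
    - [0,0,-4,0]
    - [0,0,-3,0]
    - [0,0,0,0]
    - [0,0,0,0]

```text
time_s: 28.0
eef_pos: [444.5, -57.5, 273.6]
ee_rot: [0.0, 0.0, 1.0, -0.0]
force: [-0.6, -1.0, 0.4]
grip_width: 0.993
```

```bash
python3 - <<'E'
from wl import *
s=readout.sense();print(s["eef_pos"],s["force"],s["grip_width"],s["time_s"])
overlay([],[],"w13.png")
overlay([],[],"s13.png","scene",(230,120,430,270),4)
c=overlay([],[],"t13.png","top")
for t in ["vial_blue","vial_black"]:
    print(t,[(round(d["score"],2),np.round(np.array(d["location"])*[640,400])) for d in nets.boxes_of("top",t)])
E
```

```text
[444.46792815 -57.49303173 273.64375185] [-0.61712239 -1.04808528  0.35509658] 0.9934378382578506 28.0
vial_blue [(0.66, array([229., 189.]))]
vial_black [(0.64, array([449., 177.]))]
```

View pics/w13.png

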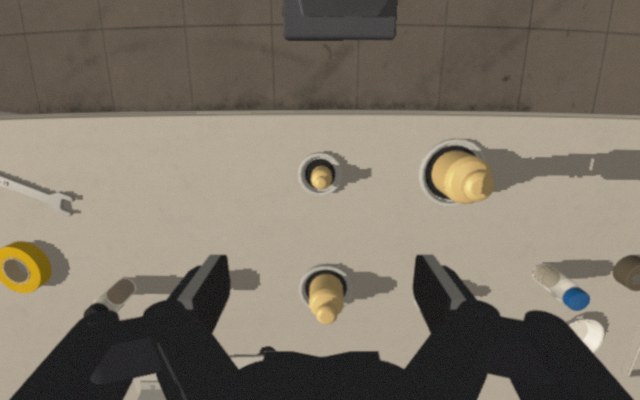

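View pics/s13.png

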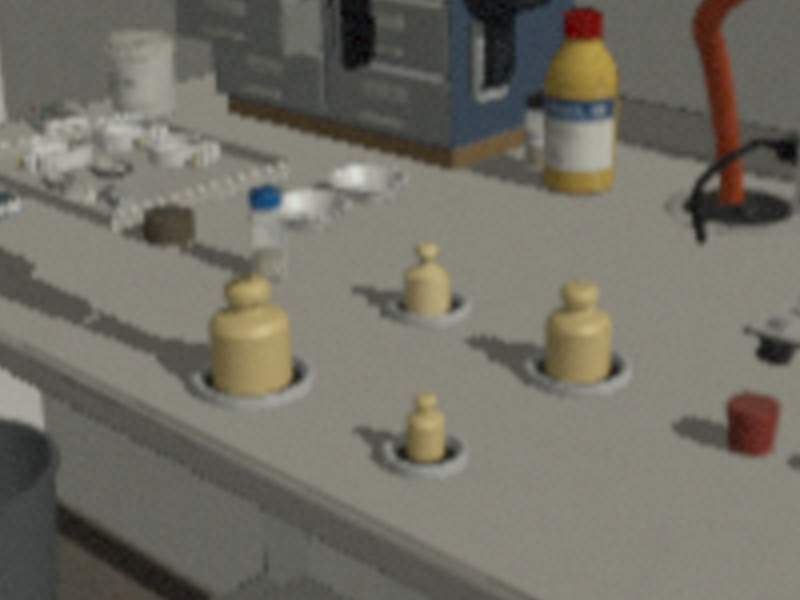

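View pics/t13.png

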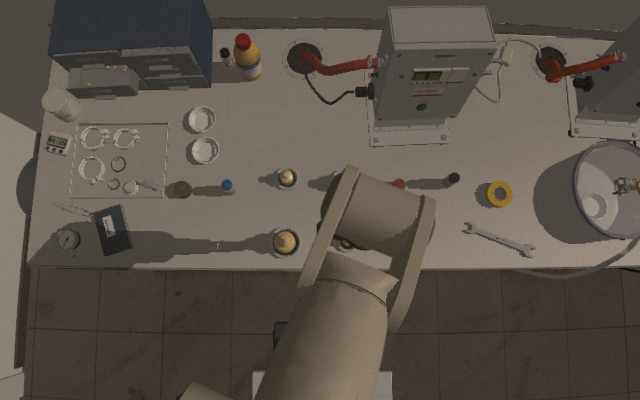

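All four weights stand in their own nests, and the vials are at their starting pixels, (229,189) and (449,177). The arm is clear, so I'm handing in.

```bash
python3 -c "
from rig import ctrl
print(ctrl.finish_job())"
```

```text
the job is handed in; nothing more can be done
None
```

All four brass weights are put away, each standing upright in the nest of its own size, and the job was handed in at about 28 s of the 96 s allowed. No verdict was reported.

- **Weights:** The last scene and wrist pictures show all four upright, released and inside their rims. Weight 3's nest and weight 1's nest were hidden by the arm in the last top picture, so for those two I relied on the scene and wrist views.
- **Placement:** At release the gripper was within about 1–2 mm of each nest centre, against the 11 mm allowed. Contact with each nest floor showed in the force reading before I opened the fingers.
- **Vials:** Both were found within about 1 pixel (2–3 mm) of their starting positions.
- **Arm:** It was clear of everything at the end, with the gripper raised to 274 mm.
- **Disagreements:** The automatic fits for weights 1 and 3 in the first top picture were 2–4 mm off. I corrected them by eye and then against the wrist pictures before gripping. The nests also looked slightly smaller in the pictures than their stated sizes, but their size order was clear.

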